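# Click the vial round to the reading head

## Task

Bring the vial in the reader's wheel under the reading head: with a fingertip, gently push the thumb ribs on the wheel's edge to advance it anticlockwise (seen from above), one click at a time, letting it come to rest for a moment in each click, and stop on the click at which the vial stands under the head, not past it. Grasp nothing, do not touch the vial or the head, and leave everything else on the bench where it is.

Things in the scene. Friction and masses are not known exactly. Their poses are not given: they have to be found in the camera images.
- reader: the vial reader: a small fixed bench instrument with a round white foot (116 mm across, 13 high) under a flat horizontal thumbwheel, and a white column at its back (its far side from the robot) that carries the reading head. Origin on the bench, on the wheel's upright axis; its x axis points from the wheel's axis towards the column, z up.
- wheel_axis (a point): point on the wheel's upright axis, level with the top face of the wheel's disc (30 mm above the bench)
- thumbwheel (a joint): thumbwheel angle, rad, growing anticlockwise seen from above (the edge nearest the robot moves to its right). 0: vial under the reading head. Spring detent: clicks 0.785 rad apart, one at 0. Starts at rest three or four clicks short (-2.356 or -3.142). Pushing a rib takes up to 6 N; left short of half-way it springs back, about 0.5 rad on it snaps into the next click by itself.
- wheel_rim (a point): point fixed on the wheel: outer end, mid-height, of the thumb rib 22.5 deg anticlockwise of the vial's pocket; 84 mm from the axis, 23 mm above the bench. Eight such ribs, 45 deg apart, half-way between the pockets: upright radial fins 7 mm thick, 62 to 84 mm from the axis, 14 to 32 mm above the bench. The disc is 124 mm across, 16 to 30 mm above the bench, metal, free all round beneath the ribs.
- vial_pocket (a point): centre of the wheel pocket that holds the vial, 46 mm from the wheel's axis, level with the top face of the disc (30 mm above the bench); turns with the wheel. The other seven pockets are empty.
- sample_vial: the vial in the wheel, clipped fast in its pocket: 24 mm across, 54 high, its top 85 mm above the bench, purple cap. Origin at the centre of its underside. Not to be touched.
- reading_head: the reading head with its column: a white box 86 mm long and 58 wide that overhangs the rear of the wheel, 96 to 128 mm above the bench, from 32 to 118 mm behind the wheel's axis, with a black lens under it. Same origin and axes as the reader. Not to be touched.
- read_spot (a point): point under the lens, 46 mm from the wheel's axis along the reader's x, 30 mm above the bench: where the vial's pocket must stop
- magnifier_lamp_turn (a joint): the bench magnifier lamp, swung aside to the robot's right; its turning angle at its base, rad. A bystander: its ring stays about 0.5 m above the bench.
- sample_pot: bystander, loose: white sample pot with a red screw cap, 46 mm across, 57 high, on the grey tray. Origin at the middle of its underside. Leave alone.
- petri_dish: bystander, loose: small clear dish, 58 mm across, 13 high, on the grey tray. Origin at the middle of its underside. Leave alone.
- red_cap_vial: bystander, loose: small vial with a red cap, 23 mm across, 54 high, standing on the bench right of the reader. Origin at the middle of its underside. Leave alone.
- tube: bystander, loose: capped plastic tube lying on the bench, 120 mm long, 21 thick. Origin at the middle of its underside. Leave alone.
- pen: bystander, loose: black marker pen lying on the grey tray, 126 mm long, 15 thick. Origin at the middle of its underside. Leave alone.
- white_tape: bystander, fixed: small roll of white tape lying flat on the bench, 53 mm across, 26 high. Origin at the middle of its underside.
- media_bottle: bystander, fixed: clear bottle with a blue cap, 69 mm across, 129 high, on the bench to the right of the reader. Origin at the middle of its underside.

How it is judged:
On the way, in this order (a step that is already met when the one before it is completed fails the run):
1. the wheel rests in the click two short of the head (value of joint thumbwheel between -1.6908 and -1.4508 rad and velocity of joint thumbwheel between -0.25 and 0.25 rad/s), for 0.2 s.
2. the wheel rests in the click one short of the head (value of joint thumbwheel between -0.9054 and -0.6654 rad and velocity of joint thumbwheel between -0.25 and 0.25 rad/s), for 0.2 s.
3. the wheel rests in the click with the vial under the head (value of joint thumbwheel between -0.12 and 0.12 rad and velocity of joint thumbwheel between -0.25 and 0.25 rad/s), for 0.2 s.
At the end, for the whole second after the job is handed in: the wheel rests in the click at 0 (within 0.12 rad, slower than 0.25 rad/s), with the vial's pocket within 8 mm of the spot under the lens (all of step 3 and horizontal distance between vial_pocket and read_spot below 0.008 m); the robot touches nothing.
It fails at once if the vial is carried past the reading head, or the wheel is turned the wrong way round (clockwise from four clicks short) (value of joint thumbwheel above 0.3927 rad or value of joint thumbwheel below -3.61284 rad).
It fails at once if the wheel is forced or pinched hard (more than 20 N) (contact force between any of the fingers, the arm and thumbwheel above 20 N).
It fails at once if the vial in the wheel is touched (contact force between any of the fingers, the arm and sample_vial above 0.3 N).
It fails at once if the reading head is touched (contact force between any of the fingers, the arm and reading_head above 1 N).
It fails at once if a bystander is shifted by more than 15 mm or lifted (distance of any of sample_pot, petri_dish, red_cap_vial, tube, pen from where it was at the start of the episode above 0.015 m).
It also fails if it takes over 48 s, if anything falls off the work surface, if the arm or the gripper's body presses on something with over 40 N, if the wrist force passes 120 N, or if a joint passes its speed limit or range.

## Robot

A 6-joint arm with a two-finger parallel gripper is mounted at the origin on a cart in front of the work surface, level with it; the furniture and walls round the work are solid. World frame = base frame: x ahead of the robot, y to its left, z up, the work surface at z = 0. Lengths are in m, angles in rad, forces in N, time in s.
With the tool pointing down it reaches from about 0.25 to 0.775 m from the base axis. Payload 8.9 kg.
Tool frame: the origin (TCP) lies between the finger pads; the fingertips stand 25 mm ahead of it and the grasp point (between the pads) lies 6 mm ahead of it; z points along the fingers, x is the direction in which the jaws open and shut, and the axes are right-handed (so a half turn about z gives the same grasp; the last joint's range is limited). The gripper opens to 85 mm and grips with 20 to 120 N. Pads are 22 mm wide; open, the fingers measure 114 mm over their backs; the gripper's body (76 mm by 85 mm) begins 54 mm behind the grasp point. The pads swing forward as they close: fully open they stand 13 mm farther back than shut.
Start: joints at [-1.349, 0.291, -0.153, 1.127, 0, 1.431], TCP at [0.185, -0.491, 0.256] pointing down, gripper open.
Joint ranges: [-2.52, 2.52], [-0.91, 1.74], [-1.3, 1.37], [-1.96, 2.02], [-1.52, 1.47], [-3.14, 3.14]. Speed limits (rad/s): [2.22, 2.22, 2.79, 3.14, 3.14, 3.14].

## Interface

Orientations are given as a unit quaternion [x, y, z, w].
In Python, from plant import ctrl gives the robot as it stands.
- The arm moves only by the shell command python3 -m creep 'ROWS' [FORCE]. ROWS is JSON, a list that holds one entry, the list of rows, each a list of 7 numbers: the closure, from 0 (fully open) to 1 (shut), then the shift along the tool's x, y, z in m, then the turn, a rotation vector about the tool's x, y, z in rad. In form: [[[claw, dx, dy, dz, rx, ry, rz], ...]]. A call has 1 to 10 rows; each row shifts and turns the commanded pose from where the row before left it, along the tool's axes as they then stand; what a row does not reach is not made up. A row lasts 1/8 s, in which the tool goes at most 62.5 mm and 10.7 degrees, less where a joint would pass 70% of its speed; a pose out of reach is approached as far as the arm can. A call with a gripper value outside its range is refused whole. The fingers move at their own pace and stop on an object; FORCE is the grip in N (left out, the last holds). Time passes only in rows, so rows that do not move let the fingers close. It gives the time, the measured TCP pose, the force and the opening at its end, in the units of the state.
- ctrl.state(): the state, without advancing time (a new reading comes with each control period).
- ctrl.grab_frame(name): name is "scene" or "top" or "wrist"; returns a dict with "image" (384x512x3 uint8, red, green, blue), "fovy" (degrees; the focal length in pixels is half the picture's height over the tangent of half this angle, whatever the lens; pixels are square), "cx", "cy" (the principal point, pixels), "k1" (the pictures are not rectified: a ray, as slopes to the right and down, at radius r is drawn at 1 + k1 r^2 times it, then the intrinsics apply), "pose" (4x4, takes a point from camera to world coordinates). Camera axes: x right, y up, looking along -z (the intrinsics and any distortion apply to the point x, -y, -z); pixel columns grow to the right and rows downward; lengths in m; the calibration is good to about 2 mm. A picture is of the moment at which its call begins. There is no depth.
- ctrl.finish_job(): hands the job in, once; it reports no verdict.
The state is a dict: "clock": time; "joint_positions": joint angles; "joint_vel": joint speeds; "effort": joint torques, N m; "eef_pos": TCP position; "tcp_rot": TCP orientation; "wrist_force": force on the tool from outside, world axes, zero at the start; "moment": the same for the moment, N m; "opening": finger opening in m.
Only numpy, scipy, OpenCV 4.12 (cv2) and the standard library are available. Lean on these libraries where they do the work, as an engineer would, in place of code of your own. Each camera call takes 0.05 s, during which the arm holds its last target.

## Working session

There is one attempt and no reset: what is moved stays moved. The work goes in short steps, Python scripts to look and compute and a shell command to move; the robot and the scene stay as the last step left them, time stands still between calls to the robot, and variables do not carry over. Pictures are saved under pics/ and viewed, and the job is handed in when it is done.

```bash
ls; mkdir -p pics; cat > h.py <<'E'
import numpy as np, cv2
from plant import ctrl
def grab(n,fn=None):
    f=ctrl.grab_frame(n)
    if fn: cv2.imwrite('pics/'+fn+'.png',f['image'][:,:,::-1])
    return f
def foc(f): return f['image'].shape[0]/2/np.tan(np.radians(f['fovy'])/2)
def ray(f,u,v):
    F=foc(f);K=np.array([[F,0,f['cx']],[0,F,f['cy']],[0,0,1]])
    p=cv2.undistortPoints(np.array([[[u,v]]],float),K,np.array([f['k1'],0,0,0,0.]))[0,0]
    T=np.array(f['pose']);return T[:3,3],T[:3,:3]@np.array([p[0],-p[1],-1])
def onz(f,u,v,z):
    o,d=ray(f,u,v);return o+d*(z-o[2])/d[2]
def proj(f,P):
    T=np.array(f['pose']);c=T[:3,:3].T@(np.array(P)-T[:3,3]);a,b=c[0]/-c[2],-c[1]/-c[2]
    s=1+f['k1']*(a*a+b*b);F=foc(f);return f['cx']+F*a*s,f['cy']+F*b*s
E
python3 - <<'E'
from h import *
for n in ['scene','top','wrist']:
    f=grab(n,n+'0');print(n,f['fovy'],f['cx'],f['cy'],f['k1'],np.round(f['pose'],3).tolist())
print(ctrl.state())
E
```

```text
pics
scene 45.28544557968728 264.84340870988854 193.7574191796293 -0.15608311898595723 [[0.823, 0.296, -0.485, 0.014], [-0.568, 0.411, -0.713, -0.924], [-0.011, 0.862, 0.507, 0.656], [0.0, 0.0, 0.0, 1.0]]
top 44.5979327126346 250.841960014895 190.68936199408577 -0.12597563312146923 [[0.006, 0.984, -0.175, 0.379], [-1.0, 0.006, -0.002, -0.143], [-0.001, 0.175, 0.984, 1.12], [0.0, 0.0, 0.0, 1.0]]
wrist 60.034949522953056 256.8939292855451 193.63826104169263 -0.08194001646507933 [[0.353, 0.896, 0.268, 0.253], [-0.935, 0.339, 0.1, -0.466], [-0.001, -0.286, 0.958, 0.374], [0.0, 0.0, 0.0, 1.0]]
{'clock': 0.15, 'joint_positions': array([-1.34930409e+00,  2.91134892e-01, -1.53939417e-01,  1.12669065e+00,
       -2.10076915e-05,  1.43147166e+00]), 'joint_vel': array([ 0.00036511, -0.00112449,  0.00259395,  0.0003647 ,  0.00173271,
       -0.00014067]), 'effort': array([ 1.25468949e-03, -5.37368667e+01,  3.31521106e+01,  1.14794521e-02,
       -2.13577755e-04, -1.08437914e-05]), 'eef_pos': array([ 0.18526441, -0.49090514,  0.25587757]), 'tcp_rot': array([ 8.22507855e-01, -5.68753545e-01, -3.63354717e-04, -3.20381217e-04]), 'wrist_force': array([ 0.78853553, -0.1665567 ,  0.095768  ]), 'moment': array([ 0.03943455,  0.01297964, -0.05304546]), 'opening': 0.085386619453714}
```

View pics/top0.png

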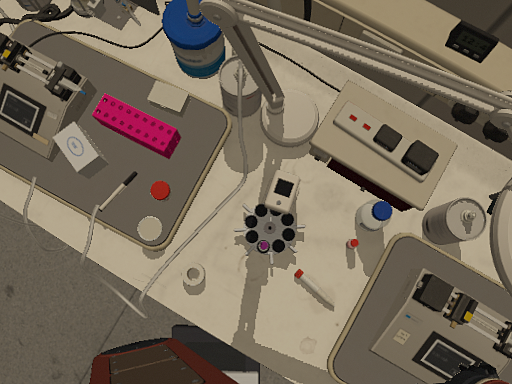

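View pics/scene0.png

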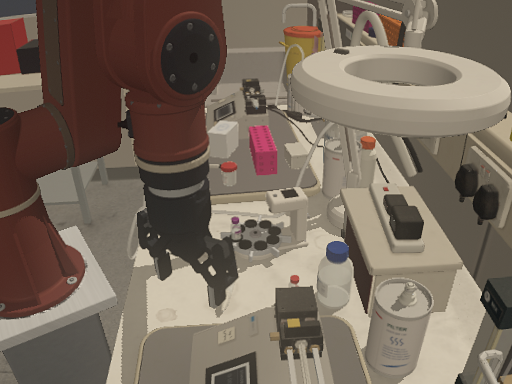

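The top view shows the wheel around pixel (269,229), the vial's purple cap near (263,245), and the head up and to the right at (286,188). I'll zoom in and measure.

```bash
python3 - <<'E'
from h import *
f=grab('top');im=f['image'][:,:,::-1].copy()
c=im[150:300,190:350];cv2.imwrite('pics/topz.png',cv2.resize(c,(800,750),interpolation=cv2.INTER_CUBIC)[:600])
hsv=cv2.cvtColor(im,cv2.COLOR_BGR2HSV)
g=cv2.cvtColor(im,cv2.COLOR_BGR2GRAY)
m=(g<45).astype(np.uint8);m[:195]=0;m[265:]=0;m[:,:235]=0;m[:,305:]=0
n,l,s,ce=cv2.connectedComponentsWithStats(m)
for i in range(1,n):
    if s[i,4]>15: print('dark',s[i],ce[i],onz(f,*ce[i],.03).round(4))
m=((hsv[...,0]>135)&(hsv[...,0]<165)&(hsv[...,1]>80)).astype(np.uint8);m[:215]=0
n,l,s,ce=cv2.connectedComponentsWithStats(m)
for i in range(1,n):
    if s[i,4]>8: print('purple',s[i],ce[i],onz(f,*ce[i],.085).round(4))
print('tape etc', onz(f,194,277,.026), onz(f,315,288,.01),onz(f,353,243,.054), onz(f,160,190,.06),onz(f,286,188,.128), onz(f,382,211,.129))
E
```

```text
dark [255 204  12  13 119] [260.62184874 210.1512605 ] [ 0.5267 -0.1639  0.03  ]
dark [270 209  11   7  42] [274.54761905 212.42857143] [ 0.5215 -0.1966  0.03  ]
dark [281 214  13  12 119] [287.06722689 219.16806723] [ 0.5057 -0.2259  0.03  ]
dark [245 216  12  12 113] [250.88495575 221.2300885 ] [ 0.5004 -0.1412  0.03  ]
dark [282 228  13  13 123] [288.11382114 234.03252033] [ 0.4708 -0.2281  0.03  ]
dark [246 230  12  13 122] [251.62295082 236.14754098] [ 0.4655 -0.1431  0.03  ]
dark [272 239  13  14 127] [278.15748031 245.4015748 ] [ 0.4443 -0.2048  0.03  ]
dark [257 243  13  10  26] [261.76923077 249.26923077] [ 0.4352 -0.1668  0.03  ]
purple [261 241   7   9  45] [263.66666667 244.97777778] [ 0.4418 -0.1697  0.085 ]
tape etc [ 0.37019733 -0.01037355  0.026     ] [ 0.34606157 -0.29212861  0.01      ] [ 0.44861467 -0.37484703  0.054     ] [0.56806673 0.06935267 0.06      ] [ 0.56183912 -0.21661607  0.128     ] [ 0.51246718 -0.42384731  0.129     ]
```

View pics/topz.png

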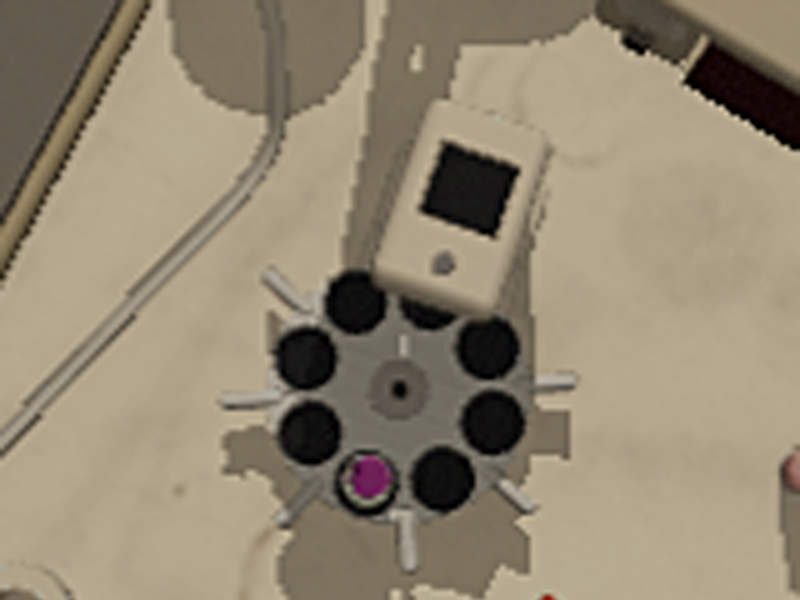

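The wheel's axis is at (0.4856, -0.1845). The reader's x axis has a yaw of about -18.4°. The vial is at about 161.5°, directly opposite the head, so it starts four clicks short. The ribs are at 4.1° + 45k. I'll push the rib at 94° on the wheel's left side, which stays well away from the vial and the head. First I move above the approach point and shut the gripper.

```bash
python3 -m creep '[[[1,-0.0283,-0.0448,0,0,0,0],[1,-0.0283,-0.0448,0,0,0,0],[1,-0.0283,-0.0448,0,0,0,0],[1,-0.0283,-0.0448,0,0,0,0],[1,-0.0283,-0.0448,0,0,0,0],[1,-0.0283,-0.0448,0,0,0,0],[1,-0.0283,-0.0448,0,0,0,0],[1,-0.0283,-0.0448,0,0,0,0],[1,-0.0283,-0.0448,0,0,0,0],[1,-0.0283,-0.0448,0,0,0,0]]]' 20
python3 -m creep '[[[1,0,0,0,0,0,0.146],[1,0,0,0,0,0,0.146],[1,0,0,0,0,0,0]]]'
python3 - <<'E'
from h import *
s=ctrl.state();print(s['clock'],s['eef_pos'],s['tcp_rot'],s['opening'],s['joint_positions'],s['wrist_force'])
from scipy.spatial.transform import Rotation as R
M=R.from_quat(s['tcp_rot']).as_matrix();print(M.round(3))
for n in ['scene','wrist','top']: grab(n,n+'1')
a=[cv2.imread(f'pics/{n}1.png') for n in ['scene','wrist']]
cv2.imwrite('pics/c1.png',cv2.resize(np.hstack(a),(800,300)))
E
```

```text
clock: 1.45
eef_pos: [0.5055, -0.0667, 0.2563]
tcp_rot: [0.823, -0.569, 0.0, 0.0]
wrist_force: [-0.6, -0.9, 0.8]
opening: 0.0001
clock: 1.82
eef_pos: [0.5045, -0.068, 0.2561]
tcp_rot: [0.731, -0.682, -0.0, 0.0]
wrist_force: [0.0, -0.3, 0.0]
opening: 0.0001
1.825 [ 0.50449942 -0.06804531  0.2561008 ] [ 7.31431724e-01 -6.81914638e-01 -2.25175815e-04  9.04402240e-05] 0.00014235856664914523 [-2.77790900e-01  2.60985477e-01 -1.94718791e-01  1.11557538e+00
  4.39409437e-05  2.79375969e+00] [ 0.04939679 -0.32983312  0.01825966]
[[ 0.07  -0.998 -0.   ]
 [-0.998 -0.07   0.   ]
 [-0.     0.    -1.   ]]
```

View pics/c1.png

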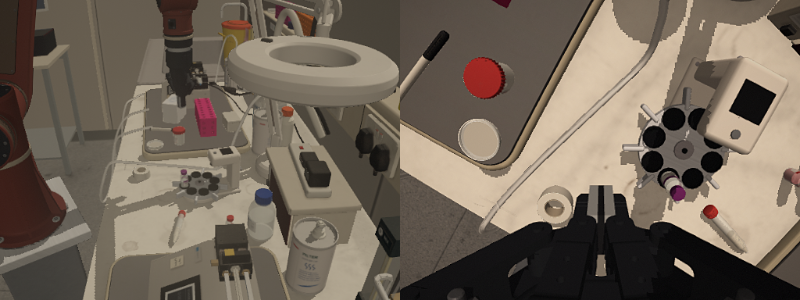

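View pics/wrist1.png

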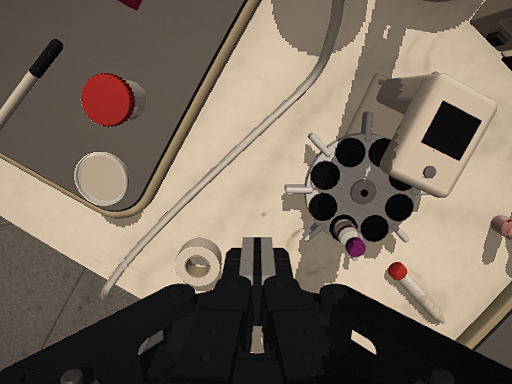

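The wrist view shows the shut fingertips at about (262,250), the wheel hub at (364,192), and the pockets clearly. The cable lies on the bench, well to the left. I'll cross-check the wheel's centre from this camera.

```bash
python3 - <<'E'
from h import *
f=grab('wrist');T=np.array(f['pose']);print(T.round(3).tolist())
im=f['image'];g=im.max(2)
m=(g<30).astype(np.uint8);m[245:]=0;m[:,:300]=0;m[:130]=0;m[:,425:]=0
n,l,s,ce=cv2.connectedComponentsWithStats(m)
for i in range(1,n):
    if s[i,4]>50: print(s[i],ce[i].round(1),onz(f,*ce[i],.03).round(4))
print('hub',onz(f,364,192,.03),'rib94 outer',onz(f,286,189,.032))
s=ctrl.state()
for dz in(0,.025):print('tip px',proj(f,s['eef_pos']-[0,0,dz]))
E
```

```text
[[0.072, 0.956, 0.285, 0.577], [-0.997, 0.069, 0.021, -0.064], [0.0, -0.286, 0.958, 0.374], [0.0, 0.0, 0.0, 1.0]]
[335 138  30  29 671] [349.9 151.9] [ 0.527  -0.1655  0.03  ]
[369 138  22  29 354] [377.7 150.3] [ 0.5311 -0.1949  0.03  ]
[311 162  29  28 631] [324.8 175.1] [ 0.5002 -0.1422  0.03  ]
[389 176  23  15 162] [398.6 184.2] [ 0.4961 -0.2246  0.03  ]
[309 193  28  28 598] [322.6 206.5] [ 0.4648 -0.1444  0.03  ]
[385 194  28  27 579] [398.5 206.8] [ 0.4704 -0.2296  0.03  ]
[330 215  27  25 165] [340. 223.] [ 0.4468 -0.1665  0.03  ]
[361 215  27  26 552] [374.  227.7] [ 0.4438 -0.2061  0.03  ]
hub [ 0.48457619 -0.18761202  0.03      ] rib94 outer [ 0.48237106 -0.10203563  0.032     ]
tip px (np.float64(255.26391893694512), np.float64(281.74065014512917))
tip px (np.float64(255.4863720681505), np.float64(253.6040733517556))
```

The two views agree on the centre to about 1 mm. Next I descend beside the wheel.

```bash
python3 -m creep '[[[1,0,0,0.05,0,0,0],[1,0,0,0.05,0,0,0],[1,0,0,0.05,0,0,0],[1,0,0,0.04,0,0,0],[1,0,0,0.019,0,0,0],[1,0,0,0,0,0,0]]]'
python3 - <<'E'
from h import *
for n in ['scene','wrist','top']: grab(n,n+'2')
a=cv2.imread('pics/scene2.png')[180:300,180:380];b=cv2.imread('pics/wrist2.png');c=cv2.imread('pics/top2.png')[150:300,170:370]
cv2.imwrite('pics/c2.png',np.hstack([cv2.resize(c,(400,300)),cv2.resize(b,(400,300))]))
cv2.imwrite('pics/s2.png',cv2.resize(a,(800,480),interpolation=cv2.INTER_CUBIC))
E
```

```text
clock: 2.78
eef_pos: [0.5035, -0.0681, 0.0462]
tcp_rot: [0.731, -0.682, -0.001, 0.001]
wrist_force: [-0.8, -0.3, -0.0]
opening: 0.0001
```

View pics/c2.png

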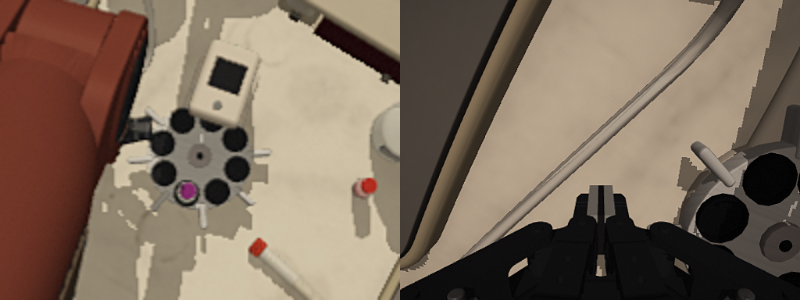

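View pics/s2.png

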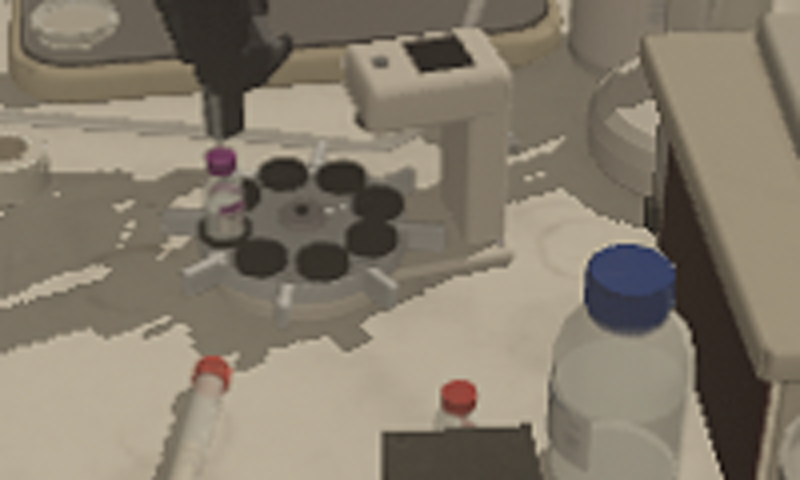

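```bash
python3 - <<'E'
from h import *
f=grab('scene');p=ctrl.state()['eef_pos']
for n,P in [('tip',p-[0,0,.025]),('tcp',p),('rib94',[.4855-.006,-.1852+.0838,.032]),('rib49',[.4855+.055,-.1852+.0635,.032]),('hub',[.4855,-.1852,.03])]:
    u,v=proj(f,P);print(n,u,v,'zoom',(u-180)*4,(v-180)*4)
E
```

```text
tip 235.4542893712889 212.66477166086418 zoom 221.81715748515558 130.6590866434567
tcp 235.01539897550174 204.30286874418132 zoom 220.06159590200696 97.2114749767253
rib94 233.27926292025816 218.95945898414539 zoom 213.11705168103265 155.83783593658154
rib49 258.49719467746064 214.74536466805426 zoom 313.98877870984256 138.98145867221706
hub 254.16727343779678 235.0088134503065 zoom 296.6690937511871 220.03525380122596
```

```bash
python3 -m creep '[[[1,0.011,0,0,0,0,0],[1,0.011,0,0,0,0,0],[1,0.011,0,0,0,0,0],[1,0,0,0,0,0,0]]]'
python3 -m creep '[[[1,0,0.006,0,0,0,0],[1,0,0.006,0,0,0,0],[1,0,0.006,0,0,0,0],[1,0,0.006,0,0,0,0],[1,0,0,0,0,0,0]]]'
python3 - <<'E'
from h import *
for n in ['wrist','top']: grab(n,n+'3')
b=cv2.imread('pics/wrist3.png');c=cv2.imread('pics/top3.png')[150:300,170:370]
cv2.imwrite('pics/c3.png',np.hstack([cv2.resize(c,(400,300)),cv2.resize(b,(400,300))]))
E
```

```text
clock: 3.48
eef_pos: [0.507, -0.1023, 0.0474]
tcp_rot: [0.731, -0.683, 0.0, -0.0]
wrist_force: [-0.3, 0.2, -0.4]
opening: 0.0003
clock: 4.1
eef_pos: [0.4826, -0.1027, 0.0474]
tcp_rot: [0.731, -0.682, 0.0, 0.0]
wrist_force: [1.7, -0.4, -0.9]
opening: -0.0004
```

View pics/c3.png

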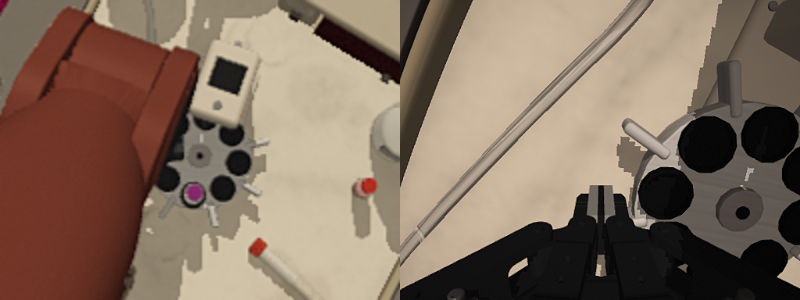

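```bash
cat >> h.py <<'E'
C=np.array([.4855,-.1852])
def wheel(fn=None,n='top'):
    f=grab(n,fn);im=f['image'][:,:,::-1];hsv=cv2.cvtColor(im,cv2.COLOR_BGR2HSV)
    m=((hsv[...,0]>135)&(hsv[...,0]<165)&(hsv[...,1]>80)).astype(np.uint8)
    nn,l,s,ce=cv2.connectedComponentsWithStats(m)
    for i in range(1,nn):
        if 8<s[i,4]<2000:
            P=onz(f,*ce[i],.085)[:2]-C
            if np.hypot(*P)<.065: print(n,'vial angle rel head',((np.degrees(np.arctan2(P[1],P[0]))+18.4+20)%360)-380,'r',np.hypot(*P))
    g=im.max(2);m=(g<30 if n=='wrist' else cv2.cvtColor(im,cv2.COLOR_BGR2GRAY)<45).astype(np.uint8)
    nn,l,s,ce=cv2.connectedComponentsWithStats(m);o=[]
    for i in range(1,nn):
        P=onz(f,*ce[i],.03)[:2]-C
        if s[i,4]>90 and s[i,4]<1200 and abs(np.hypot(*P)-.046)<.003 : o.append(round((np.degrees(np.arctan2(P[1],P[0]))+18.4+22.5)%45-22.5,1))
    print(n,'pocket offsets deg',o)
    s=ctrl.state();p=s['eef_pos'][:2]-C;e=np.array([-.0698,.9976]);t=np.array([-.9976,-.0698])
    print('clock',s['clock'],'d %.4f s %.4f z %.4f'%(e@p,t@p,s['eef_pos'][2]),'F',s['wrist_force'].round(1))
E
python3 -c "
from h import *
wheel()"
python3 -m creep '[[[1,0,0.005,0,0,0,0],[1,0,0.005,0,0,0,0],[1,0,0.005,0,0,0,0],[1,0,0.004,0,0,0,0],[1,0,0,0,0,0,0]]]'
python3 -c "
from h import *
wheel('top4');wheel('wrist4','wrist')"
```

```text
top vial angle rel head -172.3123930029584 r 0.0459717055170968
top pocket offsets deg [np.float64(6.6), np.float64(8.8), np.float64(8.2)]
clock 4.25 d 0.0824 s -0.0033 z 0.0474 F [ 1.9 -0.   0.1]
clock: 4.88
eef_pos: [0.4629, -0.1039, 0.0471]
tcp_rot: [0.731, -0.682, -0.001, 0.0]
wrist_force: [-0.0, 0.1, -0.7]
opening: 0.0001
top vial angle rel head -156.20362672360937 r 0.04626188974646582
top pocket offsets deg [np.float64(-20.6), np.float64(-21.1)]
clock 4.925 d 0.0826 s 0.0165 z 0.0472 F [0.  0.4 0.3]
wrist vial angle rel head -224.21622963547156 r 0.025226412806709942
wrist pocket offsets deg []
clock 4.975 d 0.0826 s 0.0163 z 0.0472 F [-0.4  0.2  0.5]
```

```bash
python3 -m creep '[[[1,0,0.003,0,0,0,0],[1,0,0.003,0,0,0,0],[1,0,0,0,0,0,0]]]'
python3 -c "
from h import *
wheel('top5')"
```

```text
clock: 5.35
eef_pos: [0.4576, -0.1045, 0.0473]
tcp_rot: [0.731, -0.682, -0.0, 0.0]
wrist_force: [-0.5, 1.0, -0.8]
opening: -0.0
top vial angle rel head -146.49623220608046 r 0.04590329861110961
top pocket offsets deg [np.float64(-10.0), np.float64(-10.5)]
clock 5.4 d 0.0824 s 0.0220 z 0.0473 F [ 1.1 -0.3  0.3]
```

```bash
python3 -m creep '[[[1,0,0,0,0,0,0],[1,0,0,0,0,0,0]]]'
python3 -c "
from h import *
wheel('top6');"
```

```text
clock: 5.65
eef_pos: [0.4581, -0.1046, 0.0473]
tcp_rot: [0.731, -0.682, 0.0, -0.0]
wrist_force: [-0.4, 0.2, -0.1]
opening: 0.0001
top vial angle rel head -136.5365922681916 r 0.0461705736449942
top pocket offsets deg [np.float64(-0.7), np.float64(-0.7)]
clock 5.7 d 0.0824 s 0.0218 z 0.0473 F [ 0.  -0.5  0.4]
```

The first click is in: the vial is at about -135° and the wheel snapped the rest of the way by itself. I'll withdraw outwards, go back, re-enter and push the next rib the same way.

```bash
python3 -m creep '[[[1,-0.015,0,0,0,0,0],[1,-0.016,0,0,0,0,0],[1,0,-0.016,0,0,0,0],[1,0,-0.016,0,0,0,0],[1,0,-0.016,0,0,0,0],[1,0.011,0,0,0,0,0],[1,0.010,0,0,0,0,0],[1,0.010,0,0,0,0,0],[1,0,0,0,0,0,0]]]'
python3 -c "
from h import *
wheel('top7')"
python3 -m creep '[[[1,0,0.006,0,0,0,0],[1,0,0.006,0,0,0,0],[1,0,0.006,0,0,0,0],[1,0,0.006,0,0,0,0],[1,0,0.006,0,0,0,0],[1,0,0.006,0,0,0,0],[1,0,0.005,0,0,0,0],[1,0,0.004,0,0,0,0],[1,0,0.003,0,0,0,0],[1,0,0,0,0,0,0]]]'
python3 -m creep '[[[1,0,0,0,0,0,0],[1,0,0,0,0,0,0],[1,0,0,0,0,0,0],[1,0,0,0,0,0,0]]]'
python3 -c "
from h import *
wheel('top8')"
```

```text
clock: 6.82
eef_pos: [0.5057, -0.1022, 0.0474]
tcp_rot: [0.73, -0.683, 0.0, 0.0]
wrist_force: [0.3, 0.6, -0.4]
opening: 0.0001
top vial angle rel head -136.24172368298676 r 0.045825128550406026
top pocket offsets deg [np.float64(-0.7), np.float64(-0.7), np.float64(-1.0), np.float64(-1.7)]
clock 6.875 d 0.0819 s -0.0258 z 0.0473 F [-0.6  0.  -0.1]
clock: 8.12
eef_pos: [0.4575, -0.1044, 0.0472]
tcp_rot: [0.731, -0.682, -0.0, 0.0]
wrist_force: [0.4, -0.3, 0.2]
opening: -0.0002
clock: 8.62
eef_pos: [0.458, -0.1045, 0.0473]
tcp_rot: [0.731, -0.682, 0.0, -0.0]
wrist_force: [-0.7, -0.2, 0.7]
opening: 0.0
top vial angle rel head -91.40288843626388 r 0.045678588897363794
top pocket offsets deg [np.float64(-0.6), np.float64(-1.1)]
clock 8.675 d 0.0824 s 0.0218 z 0.0473 F [-0.3 -0.8 -0.2]
```

The wheel is at about -90°, two clicks short. I'll let it rest a little longer and then repeat.

```bash
python3 -m creep '[[[1,0,0,0,0,0,0],[1,0,0,0,0,0,0],[1,-0.015,0,0,0,0,0],[1,-0.016,0,0,0,0,0],[1,0,-0.016,0,0,0,0],[1,0,-0.016,0,0,0,0],[1,0,-0.016,0,0,0,0],[1,0.011,0,0,0,0,0],[1,0.010,0,0,0,0,0],[1,0.010,0,0,0,0,0]]]'
python3 -m creep '[[[1,0,0,0,0,0,0],[1,0,0,0,0,0,0],[1,0,0,0,0,0,0]]]'
python3 -c "
from h import *
wheel('top9')"
python3 -m creep '[[[1,0,0.006,0,0,0,0],[1,0,0.006,0,0,0,0],[1,0,0.006,0,0,0,0],[1,0,0.006,0,0,0,0],[1,0,0.006,0,0,0,0],[1,0,0.006,0,0,0,0],[1,0,0.005,0,0,0,0],[1,0,0.004,0,0,0,0],[1,0,0.003,0,0,0,0],[1,0,0,0,0,0,0]]]'
python3 -m creep '[[[1,0,0,0,0,0,0],[1,0,0,0,0,0,0],[1,0,0,0,0,0,0],[1,0,0,0,0,0,0],[1,0,0,0,0,0,0],[1,0,0,0,0,0,0]]]'
python3 -c "
from h import *
wheel('top10')"
```

```text
clock: 9.93
eef_pos: [0.5052, -0.1018, 0.0473]
tcp_rot: [0.731, -0.682, -0.0, 0.0]
wrist_force: [0.2, -0.5, -0.8]
opening: 0.0
clock: 10.3
eef_pos: [0.5057, -0.1011, 0.0473]
tcp_rot: [0.731, -0.682, -0.0, 0.0]
wrist_force: [-0.6, -0.3, 0.6]
opening: 0.0002
top vial angle rel head -91.40288843626388 r 0.045678588897363794
top pocket offsets deg [np.float64(-0.8), np.float64(-0.8), np.float64(-1.4), np.float64(-1.1)]
clock 10.35 d 0.0825 s -0.0261 z 0.0473 F [ 0.2 -0.7 -0.1]
clock: 11.6
eef_pos: [0.4575, -0.1044, 0.0472]
tcp_rot: [0.731, -0.682, -0.0, 0.0]
wrist_force: [-0.2, -0.3, -0.2]
opening: 0.0
clock: 12.35
eef_pos: [0.458, -0.1046, 0.0473]
tcp_rot: [0.731, -0.682, -0.0, 0.0]
wrist_force: [-0.4, 0.3, 0.6]
opening: -0.0
top vial angle rel head -45.83287187261112 r 0.04520676417778614
top pocket offsets deg [np.float64(-0.9), np.float64(-1.2)]
clock 12.4 d 0.0824 s 0.0218 z 0.0473 F [ 0.7  0.5 -0. ]
```

The wheel is one click short. Now the last click.

```bash
python3 -m creep '[[[1,0,0,0,0,0,0],[1,0,0,0,0,0,0],[1,-0.015,0,0,0,0,0],[1,-0.016,0,0,0,0,0],[1,0,-0.016,0,0,0,0],[1,0,-0.016,0,0,0,0],[1,0,-0.016,0,0,0,0],[1,0.011,0,0,0,0,0],[1,0.010,0,0,0,0,0],[1,0.010,0,0,0,0,0]]]'
python3 -m creep '[[[1,0,0,0,0,0,0],[1,0,0,0,0,0,0],[1,0,0,0,0,0,0]]]'
python3 -c "
from h import *
wheel('top11')"
python3 -m creep '[[[1,0,0.006,0,0,0,0],[1,0,0.006,0,0,0,0],[1,0,0.006,0,0,0,0],[1,0,0.006,0,0,0,0],[1,0,0.006,0,0,0,0],[1,0,0.006,0,0,0,0],[1,0,0.005,0,0,0,0],[1,0,0.004,0,0,0,0],[1,0,0.003,0,0,0,0],[1,0,0,0,0,0,0]]]'
python3 -m creep '[[[1,0,0,0,0,0,0],[1,0,0,0,0,0,0],[1,0,0,0,0,0,0],[1,0,0,0,0,0,0],[1,0,0,0,0,0,0],[1,0,0,0,0,0,0]]]'
python3 -c "
from h import *
wheel('top12')"
```

```text
clock: 13.65
eef_pos: [0.5052, -0.1018, 0.0472]
tcp_rot: [0.731, -0.682, -0.0, 0.0]
wrist_force: [0.5, -0.0, 0.3]
opening: -0.0003
clock: 14.02
eef_pos: [0.5057, -0.1011, 0.0473]
tcp_rot: [0.731, -0.682, -0.0, -0.0]
wrist_force: [-0.2, -0.7, -0.6]
opening: 0.0002
top vial angle rel head -45.83287187261112 r 0.04520676417778614
top pocket offsets deg [np.float64(-0.9), np.float64(-0.8), np.float64(-1.6), np.float64(-1.2)]
clock 14.075 d 0.0826 s -0.0261 z 0.0473 F [-0.1 -0.8  0.7]
clock: 15.32
eef_pos: [0.4575, -0.1044, 0.0472]
tcp_rot: [0.731, -0.682, -0.0, 0.0]
wrist_force: [0.2, -0.1, 0.6]
opening: -0.0001
clock: 16.08
eef_pos: [0.458, -0.1046, 0.0473]
tcp_rot: [0.731, -0.682, 0.0, -0.0]
wrist_force: [1.0, -1.2, -0.7]
opening: 0.0001
top pocket offsets deg [np.float64(-0.6), np.float64(-0.5), np.float64(-1.1)]
clock 16.125 d 0.0824 s 0.0218 z 0.0473 F [-0.1 -0.5 -0.2]
```

The wheel is in a click and the vial is hidden under the head in the top view, as expected. I'll withdraw clear, lift and check.

```bash
python3 -m creep '[[[1,-0.015,0,0,0,0,0],[1,-0.016,0,0,0,0,0],[1,-0.016,0,0,0,0,0],[1,0,0,-0.04,0,0,0],[1,0,0,-0.05,0,0,0],[1,0,0,-0.05,0,0,0],[1,0,0,-0.03,0,0,0],[1,0,0,0,0,0,0],[1,0,0,0,0,0,0]]]'
python3 -c "
from h import *
wheel('top13');grab('scene','scene13')
a=cv2.imread('pics/scene13.png')[160:310,170:370];c=cv2.imread('pics/top13.png')[150:300,170:370]
cv2.imwrite('pics/c13.png',np.hstack([cv2.resize(c,(400,300)),cv2.resize(a,(400,300))]))"
```

```text
clock: 17.25
eef_pos: [0.4542, -0.0569, 0.2166]
tcp_rot: [0.731, -0.682, -0.0, 0.0]
wrist_force: [-0.3, -0.5, -0.2]
opening: 0.0001
top pocket offsets deg [np.float64(0.7), np.float64(-0.6), np.float64(-0.1), np.float64(-0.5), np.float64(-0.8), np.float64(-1.8), np.float64(-1.1)]
clock 17.3 d 0.1301 s 0.0225 z 0.2163 F [-0.1  0.8 -0.1]
```

View pics/c13.png

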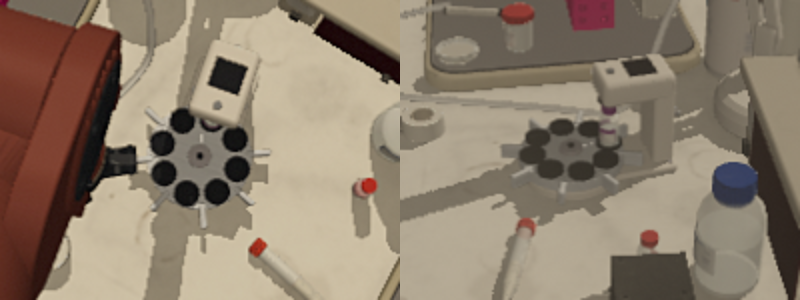

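The vial stands under the lens (right picture, about (607,130)), the seven other pockets are in view and empty, and the gripper is clear of everything. I'm handing the job in.

```bash
python3 -c "
from h import *
print(ctrl.finish_job())"
```

```text
the job is handed in; nothing more can be done
None
```

The vial now stands under the reading head, and I handed the job in at about 17 s of the 48 s allowed.

**What I did:** The wheel started four clicks short. With the shut fingertips I pushed the rib on the wheel's left side four times. Each time I pushed about 0.5 rad, let the wheel snap in and rest, then backed out sideways before going back for the next rib.

**Measured angle after each push (top camera):**

| Click | Vial angle from head |
|---|---|
| 1 | about -136° |
| 2 | about -91° |
| 3 | about -46° |
| 4 | cap hidden under the head |

**Last checks:**
- **Wheel:** the pockets are mostly within 1.2° of the click (one reads -1.8°), well inside the 0.12 rad (6.9°) allowed.
- **Vial:** the scene view shows it under the lens. The distance to the read spot was not measured directly, because the head hides the cap from above.
- **Robot:** the gripper is lifted clear at z = 0.22 m. Wrist force readings stayed within about 2 N throughout.
- **Bystanders:** they look unmoved in the pictures; I did not measure their positions.

**Disagreements:** the top and wrist cameras differ by about 1.4 mm on the wheel's centre. One wrist-camera angle reading during the first push was wrong, probably another purple patch picked up as the cap, so I ignored it.

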